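Back the hoist winch off one notch

ROBOT

A 6-joint arm with a two-finger parallel gripper is mounted at the origin on the work surface. World frame = base frame: x ahead of the robot, y to its left, z up, the work surface at z = 0. Lengths are in m, angles in rad, forces in N, time in s.
With the tool pointing down it reaches from about 0.375 to 0.975 m from the base axis. Payload 3.8 kg.
Tool frame: the origin (TCP) lies at the very end of the fingers, on their centre line; the grasp point (between the pads) lies 19 mm behind it; z points along the fingers, y is the line along which they close (so a half turn about z gives the same grasp; the last joint's range is limited). The gripper opens to 88 mm and grips with 3 to 60 N. Pads are 18 mm wide; open, the fingers measure 123 mm over their backs; the gripper's body (75 mm by 187 mm) begins 45 mm behind the grasp point.
Start: joints at [-1.322, 0.264, 1.604, -0, 1.274, -0.037], TCP at [0.19, -0.648, 0.239] pointing down, gripper open.
Joint ranges: [-2.63, 2.63], [-0.94, 2.18], [0.31, 2.57], [-1.31, 4.45], [0, 2.66], [-2.55, 2.55]. Speed limits (rad/s): [2.57, 2.57, 3.14, 3.14, 3.14, 3.14].

INTERFACE

Orientations are given as [roll, pitch, yaw] about the fixed x, y, z axes, in that order (R = Rz(yaw) Ry(pitch) Rx(roll)).
In Python, from workcell import arm gives the robot as it stands.
- The arm moves only by the shell command python3 -m inch 'ROWS' [FORCE]. ROWS is JSON, a list of rows, each a list of 3 entries, a list of its own where there are three numbers: the shift along the tool's x, y, z in mm, then the turn, a rotation vector about the tool's x, y, z in degrees, then the finger opening in mm, from 0 to 88.1. In form: [[[tx, ty, tz], [wx, wy, wz], claw], ...]. A call has 1 to 12 rows; each row shifts and turns the commanded pose from where the row before left it, along the tool's axes as they then stand; what a row does not reach is not made up. A row lasts 1/10 s, in which the tool goes at most 50 mm and 8.59 degrees, less where a joint would pass 70% of its speed; a pose out of reach is approached as far as the arm can. A call is refused whole if a number of a shift passes 50 or a number of a turn 8.59, either way. A call with a gripper value outside its range is refused whole. The fingers move at their own pace and stop on an object; FORCE is the grip in N (left out, the last holds). Time passes only in rows, so rows that do not move let the fingers close. It gives the time, the measured TCP pose, the force, the opening and the grip force at its end, in the units of the state.
- arm.get_state(): the state, without advancing time (a new reading comes with each control period).
- arm.read_camera(name): name is "scene" or "side" or "wrist"; returns a dict with "image" (480x640x3 uint8, blue, green, red), "z_map" (480x640 float32, m along the optical axis (not along the pixel's ray), 0 where there is no reading), "camera_matrix" (3x3 intrinsics, pixels), "R" (3x3) and "t" (3): a world point X has camera coordinates R X + t; the wrist camera has in their place "mount" (4x4, takes a point from camera to tool coordinates, whose origin is the TCP and whose axes are the flange's). Camera axes: x right, y down, z forward; pixel columns grow to the right and rows downward; lengths in m; the calibration is good to about 2 mm. A picture is of the moment at which its call begins: read the wrist's pose just before it.
- arm.finish_job(): hands the job in; it is judged then, once.
The state is a dict: "clock": time; "joints": joint angles; "qd": joint speeds; "joint_efforts": joint torques, N m; "eef_pos": TCP position; "tool_rot": TCP orientation; "force": force on the tool from outside, world axes, zero at the start; "torque": the same for the moment, N m; "width": finger opening in m; "finger_force": force on a finger pad.
Only numpy, scipy, OpenCV 4.12 (cv2) and the standard library are available. Lean on these libraries where they do the work, as an engineer would, in place of code of your own. Each camera call takes 0.05 s, during which the arm holds its last target. There are 200 camera calls.

TASK

The bare hoist winch is to get its rope, and the rope hole in its drum stands one notch short of the top. Push the pawl's thumb lever with a fingertip to lift the pawl out of the ratchet until it stays thrown back, push the handwheel backward by one notch (its grip goes down), then tip the pawl over again so that it drops fully into the next notch. Do it all by pushing lightly, without squeezing or forcing anything, and leave the things lying around where they are.

Things in the scene. Friction and masses are not known exactly. Their poses are not given: they have to be found in the camera images.
- winch: bright steel hand winch on a plywood board 300 x 260 x 18 mm, fixed to the bench. Origin: centre of the board's underside. Own -x side: towards the robot. The axle runs along its y, 130 mm above the bench at x = 0. Turning together on it: red spoked handwheel (186 mm, y = -78 mm), bare drum (flanges 96 mm, y = -43 to 43), dark ratchet wheel (y = 59 to 73). Highest part: pawl knob, 270 mm
- wheel (a joint): turn of handwheel, drum and ratchet together, rad; one notch is 0.628. Grows as it turns backward: the grip goes down, the top comes towards -x of the winch. Starts between -0.12 and -0.03; the pawl in its notch stops it at about 0. Stiff (0.28 Nm, 3 to 4 N at the grip), nearly balanced, stays where it is left
- grip_mid (a point): centre of the handwheel's black round grip, 28 mm thick, 74 mm long, parallel to the axle (winch y -92 to -166 mm), 85 mm from the axle on the robot's side. At wheel = 0 it lies 25 degrees above the axle's level, at 0.52 about 5 degrees below. Push it down from above
- pawl (a joint): turn of the pawl about its pivot, rad. 0: nose at the bottom of a notch; 0.17: nose on a tooth's crown; 1.65: thrown back on its stop. Grows as the nose goes up and over towards -x of the winch. Swings freely by its weight (160 g): below about 0.9 it falls onto the ratchet, beyond that it falls back to the stop and stays
- pawl_knob (a point): centre of the red ball (22 mm) on the pawl's thumb lever, 58 mm from the pivot. Pawl seated: the lever stands upright (5 degrees towards +x), with free room on its +x side above the ratchet; pushing the ball towards -x and down round the pivot lifts the nose. Thrown back: the lever lies level, pointing to -x
- pawl_tip (a point): centre of the pawl's round nose (8 mm), 58 mm from the pivot. Seated, it points to +x into the notch, 186 mm above the bench; thrown back, the nose arm stands almost upright (10 degrees towards +x), tip at 258 mm, and can be pushed over towards +x above the lying lever
- rope_hole (a point): brass-rimmed dark rope hole in the drum's surface, 12 mm; it comes to the top as the wheel goes one notch back
- shackle: bow shackle lying flat, about 60 x 75 x 20 mm, bright with a yellow pin, loose; stays where it is. Origin: centre of its underside
- pulley: yellow pulley block with an eye lying flat, about 110 x 60 x 26 mm, loose; stays where it is. Origin: on the bench 20 mm from the sheave's axis towards the eye
- grease_tin: round grease tin, 68 mm across and 62 mm high, standing, loose; stays where it is. Origin: centre of its underside
- spanner: open-ended spanner lying flat, 170 mm long, loose; stays where it is. Origin: middle of its underside
- ratchet (a point): centre of the dark ratchet wheel, on the axle: 10 teeth, 124 mm across their tips, 104 mm across the roots, 14 mm thick. With the pawl tipped in again, its nose goes to the bottom of the next notch if joint wheel stands between about 0.43 and 0.62; below that it rests on the slope of a tooth's back, above 0.64 on the crown of the next tooth
- pawl_pivot (a point): pin on which the pawl turns, axis parallel to the axle; at x = -58, y = 66, z = 201 mm in the winch's frame. Two arms fixed to each other start here: the nose arm (12 mm wide, 13 mm deep, 62 mm long) and, 100 degrees from it, the thumb lever (9 mm rod with a ball)

How it is judged:
On the way, in this order (a step that is already met when the one before it is completed fails the run):
1. the pawl is thrown back and stays there, the wheel not yet turned back (value of joint pawl above 1.3 rad and value of joint wheel below 0.2 rad), for 0.2 s.
2. the wheel is pushed backward (value of joint wheel above 0.28 rad), for 0.1 s.
At the end, for the whole second after the job is handed in: the pawl lies in the next notch of the ratchet (pawl below 0.05 rad), the wheel is one notch back (between 0.33 and 0.67 rad, which is all the play that the notch gives) and both are at rest (value of joint wheel between 0.33 and 0.67 rad and value of joint pawl below 0.05 rad and velocity of joint wheel between -0.05 and 0.05 rad/s and velocity of joint pawl between -0.1 and 0.1 rad/s); the robot touches nothing.
It fails at once if the wheel was run back well beyond one notch (over 0.95 rad) (value of joint wheel above 0.95 rad).
It fails at once if a thing lying around was shifted or lifted by more than 20 mm (distance of any of shackle, pulley, grease_tin, spanner from where it was at the start of the episode above 0.02 m).
It fails at once if the winch was squeezed or forced with the fingers (over 30 N) (contact force between the fingers and winch above 30 N).
It also fails if it takes over 48 s, if anything falls off the work surface, if the arm or the gripper's body presses on something with over 40 N, if the wrist force passes 120 N, or if a joint passes its speed limit or range.

## Working session

There is one attempt and no reset: what is moved stays moved. The work goes in short steps, Python scripts to look and compute and a shell command to move; the robot and the scene stay as the last step left them, time stands still between calls to the robot, and variables do not carry over. Pictures are saved under pics/ and viewed, at most 10 in all, crops included, and the job is handed in when it is done.

```bash
mkdir -p pics; ls; cat > h.py <<'E'
import numpy as np,cv2
from workcell import arm
def cam(n):
    d=arm.read_camera(n); return d
def pts(d):
    K=np.array(d["camera_matrix"]);z=d["z_map"];v,u=np.mgrid[:480,:640]
    P=np.stack([(u-K[0,2])/K[0,0]*z,(v-K[1,2])/K[1,1]*z,z],-1)
    return (P-np.array(d["t"]))@np.array(d["R"])
def proj(d,X):
    c=np.array(d["R"])@np.array(X)+np.array(d["t"]);p=np.array(d["camera_matrix"])@c;return p[:2]/p[2]
E
python3 - <<'E'
from h import *
for n in("scene","side"):
    d=cam(n);cv2.imwrite(f"pics/{n}0.png",d["image"]);np.savez(f"{n}0.npz",**d)
    print(n,-np.array(d["R"]).T@d["t"])
s=arm.get_state();print(s)
E
```

```text
pics
scene [1.27039399 0.60057272 0.92821272]
side [0.41476559 1.12810914 1.02163969]
{'clock': 0.1, 'joints': array([-1.32190942e+00,  2.64698320e-01,  1.60525814e+00, -2.09864479e-05,
        1.27369834e+00, -3.69269130e-02]), 'qd': array([-0.00082807, -0.00061131, -0.00336192,  0.00074669,  0.00164198,
       -0.0014327 ]), 'joint_efforts': array([ 1.36514540e-03, -5.03618681e+01, -3.58070505e+01,  7.30879675e-02,
        2.33525882e-02, -6.56612428e-05]), 'eef_pos': array([ 0.19012134, -0.6469899 ,  0.23748751]), 'tool_rot': array([-3.13953117e+00, -5.60908312e-05,  2.85819931e-01]), 'force': array([-0.17710041, -0.44239922,  0.46347806]), 'torque': array([-0.01650055, -0.00065296,  0.03129193]), 'finger_force': 0.0, 'width': 0.08792285708159447}
```

View pics/scene0.png

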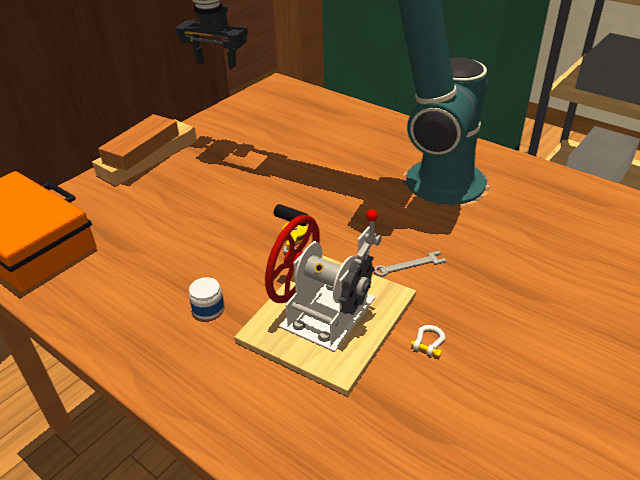

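View pics/side0.png

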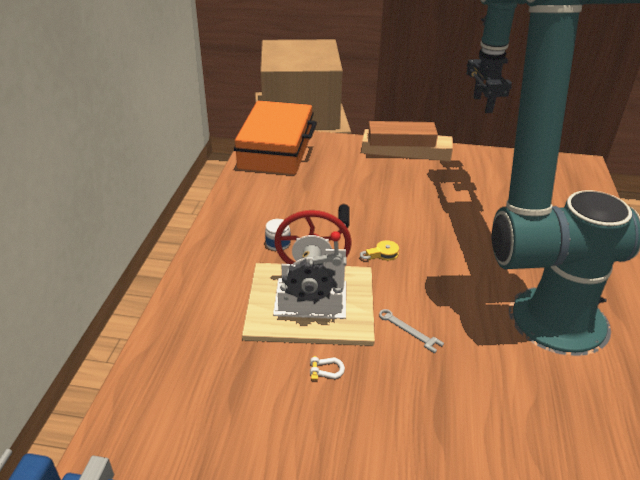

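The scene image shows the winch board centred near (330,335), with the knob at (372,215) and the grip at (288,213). In the side image the knob is at (336,237) and the grip at (343,215). Next I'll measure the board and the knob.

```bash
python3 - <<'E'
from h import *
D={n:dict(np.load(f"{n}0.npz")) for n in("scene","side")}
for n,d in D.items():
    P=pts(d);m=(abs(P[...,2]-.018)<.006)&(d["z_map"]>0)
    hsv=cv2.cvtColor(d["image"],cv2.COLOR_BGR2HSV)
    m&=(hsv[...,0]>15)&(hsv[...,0]<32)&(hsv[...,2]>120)
    k,l,st,_=cv2.connectedComponentsWithStats(m.astype(np.uint8));i=1+st[1:,4].argmax();q=P[l==i]
    r=cv2.minAreaRect((q[:,:2]*1000).astype(np.float32));print(n,"board",r,np.median(q[:,2]))
    red=((hsv[...,0]<6)|(hsv[...,0]>174))&(hsv[...,1]>170)&(hsv[...,2]>90)
    k,l,st,c=cv2.connectedComponentsWithStats(red.astype(np.uint8))
    for i in range(1,k):
        if st[i,4]>30:print(st[i],c[i],np.median(P[l==i],0))
    # heights 
    g=(hsv[...,2]<60)&(P[...,2]>.1)&(P[...,2]<.25)
    k,l,st,c=cv2.connectedComponentsWithStats(g.astype(np.uint8))
    for i in range(1,k):
        if st[i,4]>60:print("dark",st[i],c[i],np.median(P[l==i],0))
E
```

```text
scene board ((592.0314331054688, 54.76728057861328), (303.4907531738281, 261.78424072265625), 7.122145652770996) 0.019044166288346983
[366 209  12  12 109] [371.21100917 214.75229358] [0.53644957 0.11708515 0.26544821]
[265 215  50  80 604] [281.21357616 246.03807947] [ 0.64998825 -0.01520465  0.20483732]
[297 226  16  24  70] [305.82857143 236.57142857] [ 0.55485009 -0.02712632  0.15621867]
[284 245  18  23 141] [291.0070922  256.23404255] [ 0.61194845 -0.01897894  0.14787564]
[285 269   8  27  68] [288.05882353 280.72058824] [ 0.62815697 -0.01770068  0.09803622]
dark [   0    0  198   90 8040] [83.89664179 35.34191542] [ 0.18516633 -1.32570273  0.16798095]
dark [ 441    0   91   21 1169] [486.15568862   6.89649273] [-0.9542991  -0.36430824  0.12649291]
dark [556   0  16  28 260] [563.14615385  12.98461538] [-1.01217613 -0.09893497  0.1503712 ]
dark [469 101  14  31 156] [476.36538462 117.58974359] [0.0054516  0.06250978 0.21515353]
dark [413 129  43  23 534] [433.57303371 141.44569288] [0.19428485 0.05074801 0.23384667]
dark [413 132  66  33 710] [457.10704225 150.92394366] [0.0450
[... 823 characters left out ...]
79   44.35944056] [ 0.24766808 -1.32756947  0.18274937]
dark [514  31  14  39 182] [521.32417582  47.91208791] [ 0.00158005 -1.32784603  0.18143696]
dark [571  34  40  41 754] [587.20557029  53.05702918] [-0.2469664  -1.32765176  0.1844883 ]
dark [606  36  28  40 526] [618.42585551  54.3269962 ] [-0.36019467 -1.32815331  0.18771359]
dark [339 205  10  22 169] [343.8816568  213.92307692] [ 0.53522627 -0.07529183  0.185256  ]
dark [492 231  17  31 236] [498.51694915 249.19067797] [0.19193709 0.06670838 0.23520233]
dark [ 497  250  140   58 3167] [571.772024  273.9668456] [0.02411141 0.05946302 0.19446661]
dark [283 264  53  31 944] [310.19809322 279.18008475] [0.57936312 0.12564339 0.14364804]
```

```bash
cat >> h.py <<'E'
C=np.array([.5930,.0550]);A=np.radians(7.0);ex=np.array([np.cos(A),np.sin(A)]);ey=np.array([-np.sin(A),np.cos(A)])
def tcp():
    s=arm.get_state();p=np.array(s["eef_pos"]);d=p[:2]-C
    print("t",round(s["clock"],2),"winch mm",np.round([d@ex*1e3,d@ey*1e3,p[2]*1e3],1),"rpy deg rel",np.round(np.degrees(s["tool_rot"])-[180,0,7],1),"F",np.round(s["force"],1),"w",round(s["width"]*1e3,1),"q6",s["joints"][5])
E
python3 -m inch '[[[0,0,-50],[0,0,4.7],0],[[0,0,-50],[0,0,4.6],0],[[26,-40,0],[0,0,0],0],[[26,-40,0],[0,0,0],0],[[26,-40,0],[0,0,0],0],[[26,-40,0],[0,0,0],0],[[26,-40,0],[0,0,0],0],[[26,-40,0],[0,0,0],0],[[26,-40,0],[0,0,0],0],[[26,-40,0],[0,0,0],0],[[26,-40,0],[0,0,0],0],[[26,-40,0],[0,0,0],0]]' 5
python3 -c "from h import *;tcp()"
```

```text
clock: 1.3
eef_pos: [0.3992, -0.2167, 0.3384]
tool_rot: [-3.141, 0.0, 0.123]
force: [0.2, 0.2, 0.2]
width: 0.0008
finger_force: 0.0
t 1.3 winch mm [-225.5 -246.1  338.4] rpy deg rel [-3.6e+02  0.0e+00  1.0e-01] F [0.2 0.2 0.2] w 0.8 q6 0.8954849627012782
```

```bash

python3 -m inch '[[[27,-38,0],[0,0,0],0],[[27,-38,0],[0,0,0],0],[[27,-38,0],[0,0,0],0],[[27,-38,0],[0,0,0],0],[[27,-38,0],[0,0,0],0],[[27,-38,0],[0,0,0],0],[[27,-38,0],[0,0,0],0],[[27,-38,0],[0,0,0],0],[[0,0,0],[0,0,0],0],[[0,0,0],[0,0,0],0]]' 5
python3 - <<'E'
from h import *
tcp()
for n in("scene","side"):
    d=cam(n);cv2.imwrite(f"pics/{n}1.png",cv2.resize(d["image"][140:340,220:440],None,fx=2.7,fy=2.7))
a=cv2.imread("pics/scene1.png");b=cv2.imread("pics/side1.png");cv2.imwrite("pics/c1.png",cv2.resize(np.hstack([a,b]),(800,364)))
E
```

```text
clock: 2.3
eef_pos: [0.5757, 0.1103, 0.3376]
tool_rot: [3.141, 0.002, 0.126]
force: [0.1, -0.5, 0.1]
width: 0.0004
finger_force: 0.0
t 2.3 winch mm [-10.5  57.  337.6] rpy deg rel [-0.   0.1  0.2] F [ 0.1 -0.5  0.1] w 0.4 q6 1.592365208341308
```

View pics/c1.png

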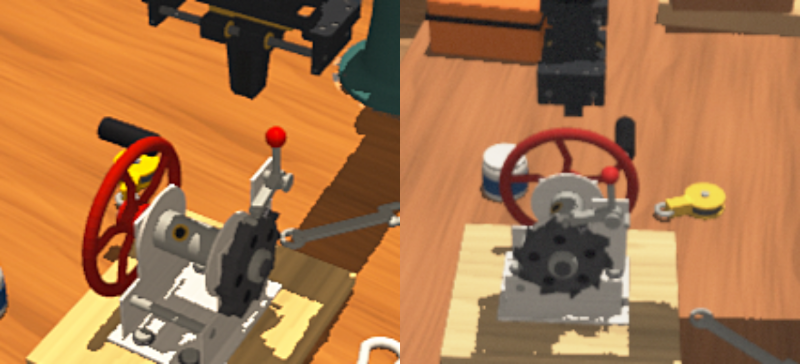

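The crop shows the closed fingers (left view, 250,85) above and on the +x side of the red knob (277,137). The way down there is clear.

```bash

python3 -m inch '[[[0,-9,30],[0,0,0],0],[[0,0,33],[0,0,0],0],[[0,0,32],[0,0,0],0],[[0,0,0],[0,0,0],0],[[-8,0,0],[0,0,0],0],[[-8,0,0],[0,0,0],0],[[-8,0,0],[0,0,0],0],[[-8,0,0],[0,0,0],0],[[-8,0,0],[0,0,0],0]]' 5
python3 -c "from h import *;tcp()"
```

```text
clock: 3.3
eef_pos: [0.535, 0.1137, 0.2451]
tool_rot: [-3.141, -0.002, 0.124]
force: [0.7, 1.1, 0.1]
width: 0.0006
finger_force: 0.2
t 3.3 winch mm [-50.4  65.3 245.1] rpy deg rel [-3.6e+02 -1.0e-01  1.0e-01] F [0.7 1.1 0.1] w 0.6 q6 1.6110751720632217
```

```bash

python3 -m inch '[[[-8,0,1],[0,0,0],0],[[-8,0,2],[0,0,0],0],[[-8,0,2],[0,0,0],0],[[-8,0,2],[0,0,0],0],[[-7,0,1],[0,0,0],0],[[-5,0,0],[0,0,0],0],[[0,0,0],[0,0,0],0],[[0,0,0],[0,0,0],0]]' 5
python3 - <<'E'
from h import *
tcp()
for n in("scene","side"):
    d=cam(n);cv2.imwrite(f"pics/{n}2.png",cv2.resize(d["image"][140:340,220:440],None,fx=2.7,fy=2.7))
a=cv2.imread("pics/scene2.png");b=cv2.imread("pics/side2.png");cv2.imwrite("pics/c2.png",cv2.resize(np.hstack([a,b]),(800,364)))
E
```

```text
clock: 4.1
eef_pos: [0.4916, 0.1083, 0.2359]
tool_rot: [-3.142, -0.001, 0.123]
force: [-0.9, 0.7, 0.4]
width: 0.0006
finger_force: 0.0
t 4.1 winch mm [-94.1  65.2 235.9] rpy deg rel [-3.6e+02 -0.0e+00  1.0e-01] F [-0.9  0.7  0.4] w 0.6 q6 1.6145919157990674
```

View pics/c2.png

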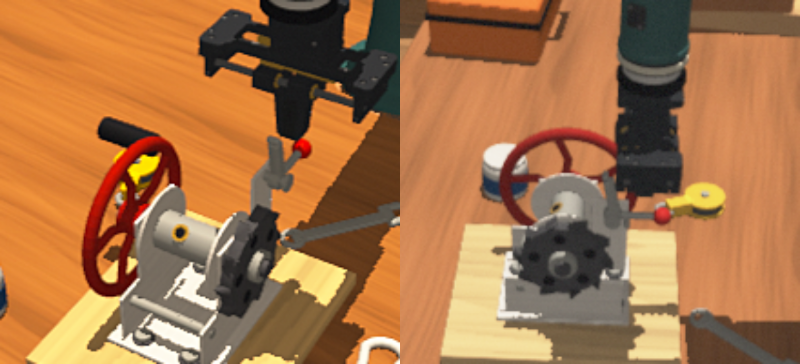

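Thrown back: the lever lies level (side view, knob at 662,215) and the nose arm stands up. Now I'll rise, move over the grip and turn the tool 90°.

```bash

python3 -m inch '[[[0,0,-45],[0,0,0],0],[[0,10,-40],[0,0,0],0],[[3,49,0],[0,0,0],0],[[3,49,0],[0,0,0],0],[[3,49,0],[0,0,0],0],[[4,49,0],[0,0,0],0],[[0,0,0],[0,0,-8.5],0],[[0,0,0],[0,0,-8.5],0],[[0,0,0],[0,0,-8.5],0],[[0,0,0],[0,0,-8.5],0],[[0,0,0],[0,0,-8.5],0],[[0,0,0],[0,0,-8.5],0]]' 5
python3 -m inch '[[[0,0,0],[0,0,-8.5],0],[[0,0,0],[0,0,-8.5],0],[[0,0,0],[0,0,-8.5],0],[[0,0,0],[0,0,-8.5],0],[[0,0,0],[0,0,-5],0],[[0,0,0],[0,0,0],0]]' 5
python3 - <<'E'
from h import *
tcp()
# grip: dark points
for n in("scene","side"):
    d=cam(n);P=pts(d);h=cv2.cvtColor(d["image"],cv2.COLOR_BGR2HSV)
    m=(h[...,2]<60)&(P[...,2]>.12)&(P[...,2]<.22)&(np.hypot(P[...,0]-.53,P[...,1]+.08)<.09)
    q=P[m];w=np.c_[(q[:,:2]-C)@ex,(q[:,:2]-C)@ey,q[:,2]]*1e3
    print(n,len(w),np.percentile(w,[5,50,95],axis=0).round(0).tolist())
E
```

```text
clock: 5.4
eef_pos: [0.5301, -0.0948, 0.3207]
tool_rot: [3.142, 0.0, 1.02]
force: [0.1, 1.2, -0.0]
width: 0.0005
finger_force: 0.0
clock: 6.0
eef_pos: [0.53, -0.0947, 0.3207]
tool_rot: [-3.142, 0.0, 1.694]
force: [0.5, 0.0, -0.4]
width: 0.0003
finger_force: 0.0
t 6.0 winch mm [ -80.7 -140.9  320.7] rpy deg rel [-360.     0.    90.1] F [ 0.5  0.  -0.4] w 0.3 q6 -0.34663052940024514
scene 299 [[-76.0, -162.0, 170.0], [-66.0, -134.0, 185.0], [-60.0, -96.0, 190.0]]
side 171 [[-83.0, -156.0, 179.0], [-73.0, -123.0, 185.0], [-61.0, -93.0, 189.0]]
```

```bash

python3 -m inch '[[[0,0,45],[0,0,0],0],[[0,0,45],[0,0,0],0],[[0,0,32],[0,0,0],0],[[0,0,0],[0,0,0],0],[[0,0,5],[0,0,0],0],[[0,0,6],[0,0,0],0],[[0,0,6],[0,0,0],0],[[0,0,6],[0,0,0],0]]' 5
python3 -c "from h import *;tcp()"
```

```text
clock: 6.9
eef_pos: [0.5305, -0.0952, 0.1782]
tool_rot: [3.14, 0.002, 1.694]
force: [-4.2, -0.6, 5.6]
width: 0.0005
finger_force: 2.8
t 6.9 winch mm [ -80.3 -141.4  178.2] rpy deg rel [-0.1  0.1 90.1] F [-4.2 -0.6  5.6] w 0.5 q6 -0.34614946069457214
```

```bash

python3 -m inch '[[[0,0,6],[0,0,0],0],[[0,0,6],[0,0,0],0],[[0,0,6],[0,0,0],0],[[0,0,6],[0,0,0],0],[[0,0,6],[0,0,0],0],[[0,0,5],[0,0,0],0],[[0,0,4],[0,0,0],0],[[0,0,0],[0,0,0],0],[[0,0,0],[0,0,0],0]]' 5
python3 - <<'E'
from h import *
tcp()
for n in("scene","side"):
    d=cam(n);cv2.imwrite(f"pics/{n}3.png",cv2.resize(d["image"][140:340,220:440],None,fx=2.7,fy=2.7))
a=cv2.imread("pics/scene3.png");b=cv2.imread("pics/side3.png");cv2.imwrite("pics/c3.png",cv2.resize(np.hstack([a,b]),(800,364)))
E
```

```text
clock: 7.8
eef_pos: [0.53, -0.0944, 0.1363]
tool_rot: [3.141, -0.0, 1.694]
force: [0.1, 0.3, 0.7]
width: 0.0004
finger_force: 0.0
t 7.8 winch mm [ -80.8 -140.6  136.3] rpy deg rel [-0.  -0.  90.1] F [0.1 0.3 0.7] w 0.4 q6 -0.34646541104798706
```

View pics/c3.png

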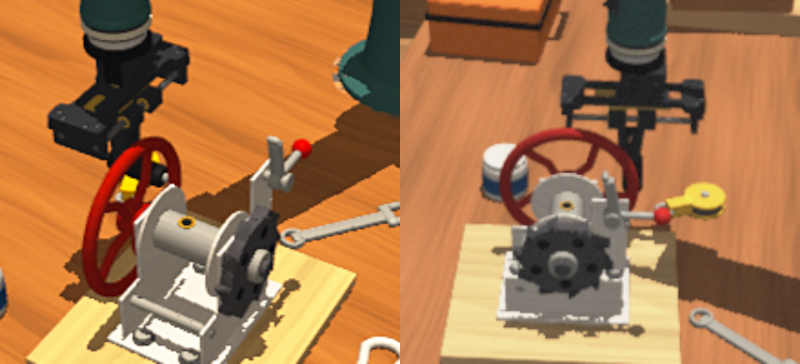

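The grip is down and the brass hole is at the drum's top (scene crop 187,222). I'll back off and measure the grip.

```bash

python3 -m inch '[[[0,0,-45],[0,0,0],0],[[0,0,-47],[0,0,0],0],[[0,0,-47],[0,0,0],0],[[0,0,-47],[0,0,0],0],[[42,-4,0],[0,0,0],0],[[42,-4,0],[0,0,0],0],[[42,-4,0],[0,0,0],0],[[42,-4,0],[0,0,0],0],[[39,-3,0],[0,0,0],0],[[0,0,0],[0,0,0],0]]' 5
python3 - <<'E'
from h import *
tcp()
for n in("scene","side"):
    d=cam(n);P=pts(d);h=cv2.cvtColor(d["image"],cv2.COLOR_BGR2HSV)
    w=np.concatenate([(P[...,:2]-C)@np.c_[ex,ey],P[...,2:]],-1)*1e3
    m=(h[...,2]<60)&(abs(w[...,0]+80)<25)&(w[...,1]<-90)&(w[...,1]>-175)&(w[...,2]>95)&(w[...,2]<200)
    q=w[m];print(n,len(q),np.percentile(q,[5,50,95],axis=0).round(0).tolist())
    g=h[...,2]<60
    m2=(abs(w[...,1]-70)<12)&(w[...,0]<-35)&(w[...,0]>-75)&(w[...,2]>235)&(w[...,2]<270)
    q=w[m2];print("nose",len(q),np.median(q,0).round(0))
E
```

```text
clock: 8.9
eef_pos: [0.4845, 0.1124, 0.323]
tool_rot: [3.141, -0.002, 1.699]
force: [-0.4, -0.6, 0.5]
width: 0.0003
finger_force: 0.0
t 8.9 winch mm [-100.7   70.2  323. ] rpy deg rel [-0.  -0.1 90.4] F [-0.4 -0.6  0.5] w 0.3 q6 0.04759888118889138
scene 191 [[-88.0, -162.0, 116.0], [-77.0, -122.0, 130.0], [-72.0, -92.0, 136.0]]
nose 95 [-49.  68. 251.]
side 77 [[-95.0, -156.0, 123.0], [-90.0, -131.0, 132.0], [-73.0, -92.0, 136.0]]
nose 75 [-51.  69. 249.]
```

Grip top is at about 136 mm, so wheel is about 0.52, inside the window. The nose stands at x = -50. Now turn the tool back and go down behind the nose, above the lever.

```bash

python3 -m inch '[[[0,0,0],[0,0,8.5],0],[[0,0,0],[0,0,8.5],0],[[0,0,0],[0,0,8.5],0],[[0,0,0],[0,0,8.5],0],[[0,0,0],[0,0,8.5],0],[[0,0,0],[0,0,8.5],0],[[0,0,0],[0,0,8.5],0],[[0,0,0],[0,0,8.5],0],[[0,0,0],[0,0,8.5],0],[[0,0,0],[0,0,8.5],0],[[0,0,0],[0,0,5],0],[[0,0,0],[0,0,0],0]]' 5
python3 -m inch '[[[5,4,30],[0,0,0],0],[[0,0,30],[0,0,0],0],[[0,0,30],[0,0,0],0],[[0,0,0],[0,0,0],0],[[6,0,0],[0,0,0],0],[[6,0,0],[0,0,0],0],[[6,0,0],[0,0,0],0],[[6,0,0],[0,0,0],0]]' 5
python3 -c "from h import *;tcp()"
```

```text
clock: 10.2
eef_pos: [0.4859, 0.107, 0.3227]
tool_rot: [3.141, -0.0, 0.121]
force: [-0.1, 0.2, -1.2]
width: 0.0003
finger_force: 0.0
clock: 11.0
eef_pos: [0.5163, 0.1083, 0.2344]
tool_rot: [-3.142, -0.003, 0.124]
force: [-0.9, -0.3, 0.9]
width: 0.0001
finger_force: 0.4
t 11.0 winch mm [-69.7  62.2 234.4] rpy deg rel [-3.6e+02 -2.0e-01  1.0e-01] F [-0.9 -0.3  0.9] w 0.1 q6 1.6066363505764842
```

```bash

python3 -m inch '[[[7,0,0],[0,0,0],0],[[7,0,0],[0,0,0],0],[[7,0,0],[0,0,0],0],[[7,0,0],[0,0,0],0],[[7,0,0],[0,0,0],0],[[7,0,0],[0,0,0],0],[[7,0,0],[0,0,0],0],[[6,0,0],[0,0,0],0],[[0,0,0],[0,0,0],0],[[0,0,0],[0,0,0],0]]' 5
python3 - <<'E'
from h import *
tcp()
for n in("scene","side"):
    d=cam(n);cv2.imwrite(f"pics/{n}4.png",cv2.resize(d["image"][140:340,220:440],None,fx=2.7,fy=2.7))
a=cv2.imread("pics/scene4.png");b=cv2.imread("pics/side4.png");cv2.imwrite("pics/c4.png",cv2.resize(np.hstack([a,b]),(800,364)))
E
```

```text
clock: 12.0
eef_pos: [0.5692, 0.1148, 0.2326]
tool_rot: [3.142, 0.0, 0.123]
force: [-0.2, -0.5, 0.4]
width: 0.0005
finger_force: 0.0
t 12.0 winch mm [-16.3  62.3 232.6] rpy deg rel [-0.   0.   0.1] F [-0.2 -0.5  0.4] w 0.5 q6 1.6035154558325009
```

View pics/c4.png

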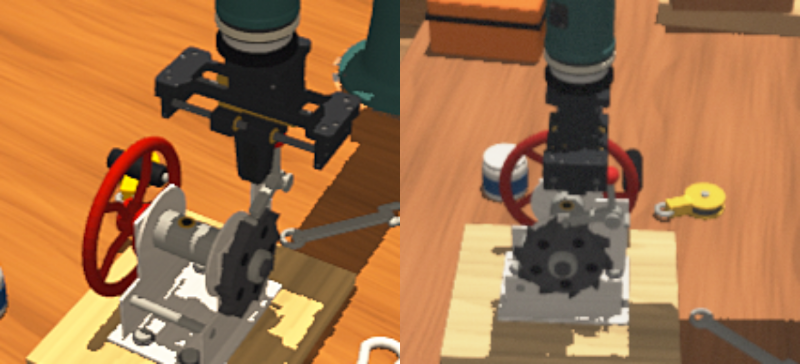

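The pawl has dropped: the side view shows the red knob upright again at (612,175), just behind the finger. I'll rise clear and check that it is seated.

```bash

python3 -m inch '[[[3,0,-30],[0,0,0],0],[[0,0,-40],[0,0,0],0],[[0,0,-40],[0,0,0],0],[[0,45,0],[0,0,0],0],[[0,45,0],[0,0,0],0],[[0,45,0],[0,0,0],0],[[0,0,0],[0,0,0],0],[[0,0,0],[0,0,0],0],[[0,0,0],[0,0,0],0]]' 5
python3 - <<'E'
from h import *
tcp()
for n in("scene","side"):
    d=cam(n);P=pts(d);h=cv2.cvtColor(d["image"],cv2.COLOR_BGR2HSV)
    w=np.concatenate([(P[...,:2]-C)@np.c_[ex,ey],P[...,2:]],-1)*1e3
    m=((h[...,0]<6)|(h[...,0]>174))&(h[...,1]>170)&(w[...,2]>235)&(w[...,2]<280)&(abs(w[...,1]-66)<30)&(abs(w[...,0]+60)<60)
    v,u=np.nonzero(m);print(n,len(u),u.mean(),v.mean(),np.median(w[m],0).round(1))
    o=dict(np.load(f"{n}0.npz"));P=pts(o);h=cv2.cvtColor(o["image"],cv2.COLOR_BGR2HSV)
    w=np.concatenate([(P[...,:2]-C)@np.c_[ex,ey],P[...,2:]],-1)*1e3
    m=((h[...,0]<6)|(h[...,0]>174))&(h[...,1]>170)&(w[...,2]>235)&(w[...,2]<280)&(abs(w[...,1]-66)<30)&(abs(w[...,0]+60)<60)
    v,u=np.nonzero(m);print("start",n,len(u),u.mean(),v.mean(),np.median(w[m],0).round(1))
    cv2.imwrite(f"pics/{n}5.png",cv2.resize(d["image"][190:320,250:390],(560,520),interpolation=cv2.INTER_CUBIC))
a=cv2.imread("pics/scene5.png");b=cv2.imread("pics/side5.png");cv2.imwrite("pics/c5.png",cv2.resize(np.hstack([a,b]),(800,371)))
E
```

```text
clock: 13.0
eef_pos: [0.5886, -0.018, 0.3426]
tool_rot: [-3.141, 0.0, 0.124]
force: [-0.3, 0.3, -0.2]
width: 0.0006
finger_force: 0.0
t 13.0 winch mm [-13.3 -71.9 342.6] rpy deg rel [-3.6e+02  0.0e+00  1.0e-01] F [-0.3  0.3 -0.2] w 0.6 q6 1.373713469131787
scene 95 371.1684210526316 215.01052631578946 [-47.8  68.2 264.8]
start scene 105 371.3333333333333 214.73333333333332 [-48.6  68.4 265.4]
side 74 335.0135135135135 235.74324324324326 [-52.2  71.5 263.3]
start side 73 335.0 235.72602739726028 [-52.2  71.  263.6]
```

View pics/c5.png

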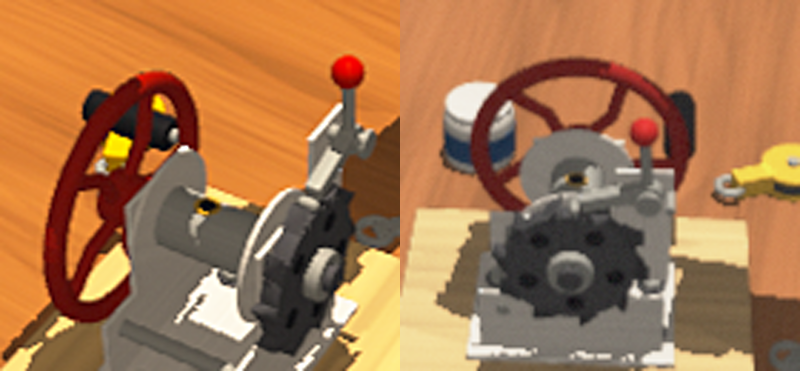

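The knob is back to within 0.3 px of its seated position in both views. The rope hole is on top (208,207 left), and the arm is clear.

```bash
python3 -c "from h import *;print(arm.finish_job())"
```

```text
the job is handed in; nothing more can be done
None
```

The job is handed in at about 13 s of the 48 s: the pawl was thrown back, the wheel went back one notch (measured at about 0.52 rad), and the pawl is seated in the next notch with the rope hole on top and the arm clear; the hand-in returned no verdict.

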